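# Seat the sample pan in its slotted cup

### The arm

A 7-joint arm with a two-finger parallel gripper is mounted at the origin on a cart in front of the work surface, level with it; the furniture and walls round the work are solid. World frame = base frame: x ahead of the robot, y to its left, z up, the work surface at z = 0. Lengths are in m, angles in rad, forces in N, time in s.
With the tool pointing down it reaches from about 0.425 to 0.925 m from the base axis. Payload 6.8 kg.
Tool frame: the origin (TCP) lies between the finger pads; the fingertips stand r.tip_extent ahead of it and the grasp point (between the pads) lies 5 mm behind it (r.tip_extent is the distance from the TCP to the fingertips, in m); y points along the fingers, x is the direction in which the jaws open and shut, and the axes are right-handed (so a half turn about y gives the same grasp; the last joint's range is limited). The gripper opens to 85 mm and grips with 20 to 120 N. Pads are 22 mm wide; open, the fingers measure 114 mm over their backs; the gripper's body (76 mm by 85 mm) begins 54 mm behind the grasp point. The pads swing forward as they close: fully open they stand 13 mm farther back than shut.
Start: joints at [1.157, 0.477, 0.022, 1.555, -0.011, 1.109, -0.083], TCP at [0.203, -0.644, 0.212] pointing down, gripper open.
Joint ranges: [-2.96, 2.96], [-0.34, 2.1], [-1.41, 1.46], [0.24, 2.44], [-1.37, 4.51], [0.17, 1.92], [-2.96, 2.96]. Speed limits (rad/s): [2.39, 2.39, 3.14, 3.14, 3.14, 3.14, 3.14].

### API

Orientations are given as a rotation vector (axis times angle).
In Python, from bench import r gives the robot as it stands.
- The arm moves only by the tool send_rows, never from a script. Its argument "plan" is a list of rows, each a list of 5 numbers: the shift along the tool's x, y, z in cm, then the turn about the tool's y in degrees, then the opening, from 0 (shut) to 1 (fully open). In form: [[dx, dy, dz, spin, grip], ...]. A call has 1 to 12 rows; each row shifts and turns the commanded pose from where the row before left it, along the tool's axes as they then stand; what a row does not reach is not made up. A row lasts 1/8 s, in which the tool goes at most 62.5 mm and 10.7 degrees, less where a joint would pass 70% of its speed; a pose out of reach is approached as far as the arm can. A call is refused whole if a number of a shift passes 6.25 or a number of a turn 10.7, either way. A call with a gripper value outside its range is refused whole. The fingers move at their own pace and stop on an object; "force" is the grip in N (left out, the last holds). Time passes only in rows, so rows that do not move let the fingers close. It gives the time, the measured TCP pose, the force and the opening at its end, in the units of the state.
- r.get_obs(): the state, without advancing time (a new reading comes with each control period).
- r.grab_frame(name): name is "side" or "top" or "wrist"; returns a dict with "image" (420x560x3 uint8, red, green, blue), "camera_matrix" (3x3 intrinsics, pixels), "cam_to_world" (4x4, takes a point from camera to world coordinates). Camera axes: x right, y down, z forward; pixel columns grow to the right and rows downward; lengths in m; the calibration is good to about 2 mm. A picture is of the moment at which its call begins. There is no depth.
- r.hand_in(): hands the job in, once; it reports no verdict.
Trained networks look in the newest picture that a camera, given by its name, has taken for a name from the list of things; names that differ only in an ending like _2 or _b are one class to them, and where a whole thing is asked for, a point or a joint stands for the part that bears it (a point fixed in the world has none). Each returns a list of dicts, best first, with "p" (0 to 1); they miss things now and then, are a little off and sometimes report something else, mostly with a low value. They report only what shows in the picture. A call takes as long as a camera call. They do not tell look-alikes from the thing itself.
- r.recognise(camera, target): "rect" ([left, top, right, bottom] in pixels, round what is visible of it).
The state is a dict: "clock": time; "joints": joint angles; "qvel": joint speeds; "tau": joint torques, N m; "tcp_pos": TCP position; "orientation": TCP orientation; "contact_force": force on the tool from outside, world axes, zero at the start; "moment": the same for the moment, N m; "grip_width": finger opening in m.
Only numpy, scipy, OpenCV 4.12 (cv2) and the standard library are available. Lean on these libraries where they do the work, as an engineer would, in place of code of your own. Each camera call takes 0.05 s, during which the arm holds its last target.

### The job

Slide the sample pan, with the kiwi in it, along the track of the stand until its tapered foot drops into the round cup, then swing the pan round by its side handle until its three lugs fall into the slots of the cup and the pan sits fully home, level, with its flange down flush on the cup's rim. Do it gently: never lift the pan or let it off the stand, spill the kiwi or force the pan when it stops; then leave it alone, and do not disturb the mug, rolls and shears round about.

Things in the scene. Friction and masses are not known exactly. Their poses are not given: they have to be found in the camera images.
- seat (a point): centre of the mouth of the cup on the fixed stand, level with its rim, 30 mm above the table. Cup: aluminium ring, 120 mm across; tapered opening, radius 36.5 mm at the rim, 28.5 mm at 20 mm depth; three radial slots 120 degrees apart. The ring's angle differs each time and is not measured (see or feel it); it is clamped and cannot turn. Axes: z up, +y along the track away from the cup
- track (a point): middle of the top of the stand's grey track, 160 mm along +y from the seat, same axes. The deck is 116 mm wide, level with the cup's rim, and runs from 62 to 262 mm from the seat. Two aluminium rails on it, 10 mm high and wide, inner faces 36 mm either side of the middle, run from 94 to 259 mm from the seat
- pan: loose steel pan, 0.35 to 0.57 kg; origin under the centre of its foot, z up, +x along its handle. At first it stands on the track, handle to the seat's -x. Heights above the origin: foot, a cone, radius 26 mm low down, 33.5 mm at 20 mm; flange, the widest part, radius 56 mm, 20 to 25 mm; floor 25 mm; wall, radius 52 mm, to 50 mm. Sliding takes 2 to 5 N, 10 N at the cup
- lugs (a point): point on the pan's axis, level with the lower ends of its three lugs, 14 mm above the pan's origin; pan's axes. The lugs stand 6 mm down from the flange, slope out to radius 54 mm, at 60, 180 and 300 degrees from the handle. Resting on the rim they hold this point level with it; home, in the slots, it is 6 mm below the rim, the flange on the rim, and the pan turns no more
- handle (a point): point on the pan's black handle, 100 mm from the pan's axis, mid-section; pan's axes. Bar 16 mm wide, 12 mm high, from 50 to 138 mm from the axis. In the cup it turns with 1 to 4 N; from the starting yaw the slots are met 20 to 100 degrees on, whichever way it is turned, and there the pan drops by its own weight and stops turning
- kiwi_centre (a point): centre of the loose kiwi (51x71x45 mm) that lies in the pan
- mug: white mug, 78x113x89 mm, origin under its centre; leave alone
- label_roll: roll of stickers lying flat, 76 mm across, 32 mm high, origin under its centre; leave alone
- tape_roll: brown roll of packing tape lying flat, 98 mm across, 48 mm high, origin under its centre; leave alone
- shears: hand secateurs lying flat, 58x176x19 mm, origin under the centre; leave alone
Things that resemble listed ones, but are neither listed nor needed, are in the scene too. What is shaped like the part that bears kiwi_centre but blue is not meant.

How it is judged:
At the end, for the whole second after the job is handed in: The pan is home in the cup: foot centred within 4 mm, its underside at least 17.5 mm below the rim (20 mm is fully home), level within 0.04 rad and at rest, with the kiwi still lying in it (horizontal distance between pan and seat below 0.004 m and z of pan in the frame of seat below -0.0175 m and angle between pan's own z axis and vertical below 0.04 rad and linear speed of pan below 0.02 m/s and horizontal distance between kiwi_centre and pan below 0.045 m and z of kiwi_centre in the frame of pan above 0.03 m); the robot touches nothing.
It fails at once if the pan is lifted off the stand (more than 25 mm above the track) (z of pan in the frame of seat above 0.025 m).
It fails at once if the pan is knocked off the stand (height (world z) of pan below 0.004 m).
It fails at once if the kiwi leaves the pan (horizontal distance between kiwi_centre and pan above 0.06 m).
It fails at once if the pan is forced: the fingers press on it with more than 25 N (contact force between the fingers and pan above 25 N).
It fails at once if the mug, a roll or the shears is moved more than 20 mm (distance of any of mug, label_roll, tape_roll, shears from where it was at the start of the episode above 0.02 m).
It also fails if it takes over 48 s, if anything falls off the work surface, if the arm or the gripper's body presses on something with over 40 N, if the wrist force passes 120 N, or if a joint passes its speed limit or range.

## Working session

There is one attempt and no reset: what is moved stays moved. The work goes in short steps, Python scripts to look and compute and a tool call to move; the robot and the scene stay as the last step left them, time stands still between calls to the robot, and variables do not carry over. Pictures are saved under pics/ and viewed, and the job is handed in when it is done.

Besides the shell and the picture viewer there is one more tool, called after "Call:" as name(argument=value, ...) on one line, values as JSON. send_rows: Moves the arm, as the interface text tells. Its arguments: {"type":"object","properties":{"plan":{"type":"array","items":{"type":"array","items":{"type":"number"}}},"force":{"type":"number"}},"required":["plan"]}

```bash
mkdir -p pics; ls; cat > h.py <<'E'
from bench import r
import numpy as np, cv2
from scipy.spatial.transform import Rotation as R
def grab(n,f):
    d=r.grab_frame(n); cv2.imwrite('pics/'+f+'.png',d['image'][:,:,::-1]); return d
def ray(d,u,v,z):
    K=np.array(d['camera_matrix']);T=np.array(d['cam_to_world'])
    w=T[:3,:3]@np.linalg.solve(K,[u,v,1]); o=T[:3,3]
    return o+w*(z-o[2])/w[2]
def proj(d,p):
    K=np.array(d['camera_matrix']);T=np.array(d['cam_to_world'])
    c=np.linalg.inv(T)@np.append(p,1); q=K@c[:3]; return q[:2]/q[2]
E
python3 - <<'E'
from h import *
o=r.get_obs()
for k,v in o.items(): print(k,np.round(v,3))
print(R.from_rotvec(o['orientation']).as_matrix().round(3), r.tip_extent)
for n in ['side','top','wrist']:
    d=grab(n,n+'0'); print(n,np.array(d['cam_to_world']).round(3).tolist())
    for t in ['pan','seat','track','handle','kiwi_centre','mug','label_roll','tape_roll','shears']:
        try: print(t,[(np.round(x['rect']).tolist(),round(x['p'],2)) for x in r.recognise(n,t)][:3])
        except Exception as e: print(t,e)
E
```

```text
pics
clock 0.0
joints [ 1.157  0.478  0.022  1.556 -0.011  1.109 -0.083]
qvel [-0.001 -0.002  0.001 -0.    -0.     0.001  0.   ]
tau [ 1.0000e-03 -5.9645e+01  1.6080e+00 -2.8120e+01  1.2000e-02  9.0000e-03
  0.0000e+00]
tcp_pos [ 0.203 -0.643  0.211]
orientation [-1.337  0.982 -0.98 ]
contact_force [ 0.216  0.607 -0.033]
moment [ 0.033 -0.061  0.02 ]
grip_width 0.085
[[ 0.301 -0.001  0.954]
 [-0.954  0.002  0.301]
 [-0.002 -1.    -0.   ]] 0.014
side [[-0.865, -0.26, 0.429, -0.217], [-0.501, 0.467, -0.729, 1.229], [-0.011, -0.845, -0.534, 0.962], [0.0, 0.0, 0.0, 1.0]]
pan [([228.0, 208.0, 284.0, 232.0], 0.87)]
seat [([216.0, 201.0, 292.0, 258.0], 0.91), ([230.0, 208.0, 284.0, 236.0], 0.42)]
track [([216.0, 202.0, 291.0, 259.0], 0.79), ([230.0, 206.0, 287.0, 233.0], 0.32)]
handle [([230.0, 207.0, 290.0, 236.0], 0.61)]
kiwi_centre [([273.0, 247.0, 292.0, 268.0], 0.8), ([229.0, 258.0, 249.0, 278.0], 0.76), ([214.0, 200.0, 291.0, 259.0], 0.72)]
mug []
label_roll [([330.0, 169.0, 347.0, 188.0], 0.79)]
tape_roll [([148.0, 273.0, 187.0, 310.0], 0.57), ([328.0, 168.0, 348.0, 188.0], 0.36)]
sh
[... 402 characters left out ...]
 0.58)]
handle [([235.0, 176.0, 273.0, 243.0], 0.81)]
kiwi_centre [([186.0, 212.0, 203.0, 230.0], 0.81), ([242.0, 183.0, 262.0, 204.0], 0.65), ([216.0, 245.0, 240.0, 263.0], 0.59)]
mug [([394.0, 172.0, 436.0, 209.0], 0.9), ([111.0, 167.0, 150.0, 201.0], 0.37), ([236.0, 178.0, 274.0, 244.0], 0.24)]
label_roll [([410.0, 222.0, 440.0, 248.0], 0.85)]
tape_roll [([110.0, 169.0, 150.0, 203.0], 0.86), ([235.0, 174.0, 274.0, 244.0], 0.57)]
shears [([109.0, 228.0, 168.0, 249.0], 0.91)]
wrist [[0.301, -0.904, -0.303, 0.282], [-0.954, -0.286, -0.096, -0.619], [0.001, 0.317, -0.948, 0.373], [0.0, 0.0, 0.0, 1.0]]
pan []
seat []
track []
handle []
kiwi_centre []
mug []
label_roll []
tape_roll []
shears []
```

```bash
python3 -c "
import cv2
a=cv2.imread('pics/top0.png')[120:290,80:460];cv2.imwrite('pics/top0c.png',cv2.resize(a,None,fx=2,fy=2,interpolation=3))
a=cv2.imread('pics/side0.png')[130:350,120:370];cv2.imwrite('pics/side0c.png',cv2.resize(a,None,fx=2.7,fy=2.7,interpolation=3))
"
```

```text
(no output)
```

View pics/top0.png

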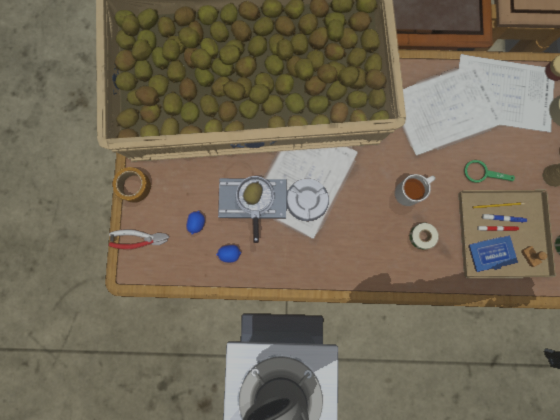

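View pics/top0c.png

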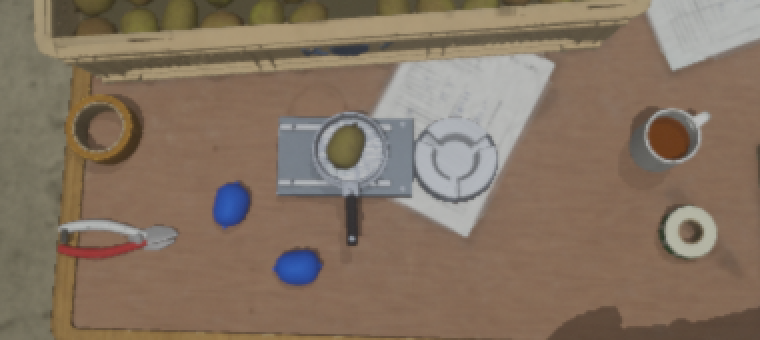

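View pics/side0c.png

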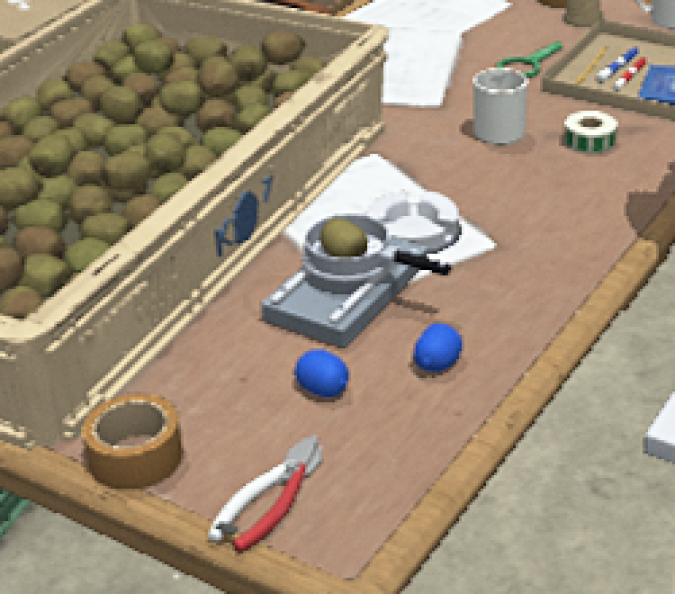

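```bash
python3 - <<'E'
from h import *
d=r.grab_frame('top')
print(np.array(d['camera_matrix']))
for n,u,v,z in [('ring',307.7,199,.03),('panwalltop',80+350/2,120+149/2,.08),('handleend',80+352/2,120+242/2,.07),('deckL',80+278/2,120+157/2,.03),('deckR',80+413/2,120+157/2,.03),('crate low edge',255,150,.0),('crate top edge',255,133,.15),('blue1',195,222,.02),('blue2',229,254,.02),('table edge',290,293,0),('tape',130,185,.04)]:
    print(n,ray(d,u,v,z).round(3))
s=r.grab_frame('side')
for n,u,v,z in [('crate bottom at side', 120+245/2.7,130+305/2.7,0)]: print(n,ray(s,u,v,z).round(3))
# crate height from vertical edge near side pic
for z in (.1,.15,.2): print(z, ray(s,120+250/2.7,130+160/2.7,z).round(3))
print(r.get_obs()['clock'])
E
```

```text
[[413.48980291   0.         278.7251385 ]
 [  0.         413.48980291 212.67422493]
 [  0.           0.           1.        ]]
ring [ 0.57  -0.065  0.03 ]
panwalltop [0.57  0.087 0.08 ]
handleend [0.44 0.08 0.07]
deckL [0.564 0.196 0.03 ]
deckR [ 0.57  -0.002  0.03 ]
crate low edge [0.723 0.098 0.   ]
crate top edge [0.726 0.088 0.15 ]
blue1 [0.494 0.265 0.02 ]
blue2 [0.403 0.161 0.02 ]
table edge [ 0.296 -0.02   0.   ]
tape [0.596 0.458 0.04 ]
crate bottom at side [ 0.662  0.181 -0.   ]
0.1 [0.759 0.026 0.1  ]
0.15 [0.702 0.096 0.15 ]
0.2 [0.646 0.166 0.2  ]
1.6
```

Call:
send_rows(plan=[[-3, -0.6, 3, 0, 0.35], [-4, -0.6, 4, 0, 0.35], [-4, -0.6, 4, 0, 0.35], [-4, -0.6, 4, 0, 0.35], [-4, -0.6, 4, 0, 0.35], [-4, -0.6, 4, 0, 0.35], [-4, -0.6, 4, 0, 0.35], [-4, -0.6, 4, 0, 0.35], [-4, -0.6, 4, 0, 0.35], [-4, -0.6, 4, 0, 0.35], [-4, -0.6, 4, 0, 0.35], [-4, -0.6, 4, 0, 0.35]])

```text
clock: 3.1
tcp_pos: [0.5106, -0.0525, 0.2842]
orientation: [-1.338, 0.981, -0.982]
contact_force: [0.3, -0.3, 0.3]
grip_width: 0.0295
```

Call:
send_rows(plan=[[-4, -0.5, 4, 0, 0.35], [-4, 0, 4, 0, 0.35], [-1, 0, 1, -2.5, 0.35], [0, 0, 0, -10, 0.35], [0, 0, 0, -10, 0.35], [0, 0, 0, -10, 0.35], [0, 0, 0, -10, 0.35], [0, 0, 0, -10, 0.35], [0, 0, 0, -10, 0.35], [0, 0, 0, -10, 0.35], [0, 0, 0, 0, 0.35]])

```text
clock: 4.47
tcp_pos: [0.5685, 0.0577, 0.2885]
orientation: [-1.571, 0.002, -0.001]
contact_force: [-0.6, 0.7, 0.4]
grip_width: 0.0299
```

```bash
python3 - <<'E'
from h import *
import pickle
o=r.get_obs(); print(o['clock'],o['tcp_pos'].round(4) if hasattr(o['tcp_pos'],'round') else o['tcp_pos'],o['grip_width'],np.round(o['joints'],2),np.round(o['contact_force'],1))
print(R.from_rotvec(o['orientation']).as_matrix().round(3))
d=grab('wrist','w1'); pickle.dump(d,open('w1.pkl','wb'))
print(d['camera_matrix'],np.array(d['cam_to_world']).round(3))
for t in ['pan','seat','handle','kiwi_centre']:print(t,[(np.round(x['rect']).tolist(),round(x['p'],2)) for x in r.recognise('wrist',t)][:3])
E
```

```text
4.475 [0.5685 0.0577 0.2885] 0.029875325822617944 [ 0.32  0.31 -0.66  1.68  0.2   1.22 -0.39] [-0.6  0.7  0.4]
[[ 1.    -0.     0.002]
 [-0.002 -0.001  1.   ]
 [-0.    -1.    -0.001]]
[[362.06349322   0.         277.47964551]
 [  0.         362.06349322 212.67503437]
 [  0.           0.           1.        ]] [[ 1.    -0.002 -0.001  0.569]
 [-0.002 -0.948 -0.318  0.14 ]
 [-0.     0.318 -0.948  0.45 ]
 [ 0.     0.     0.     1.   ]]
pan [([149.0, 86.0, 335.0, 194.0], 0.96)]
seat [([225.0, 32.0, 334.0, 298.0], 0.61)]
handle [([146.0, 88.0, 333.0, 194.0], 0.66)]
kiwi_centre [([103.0, 31.0, 153.0, 101.0], 0.74), ([249.0, 107.0, 313.0, 167.0], 0.6)]
```

View pics/w1.png

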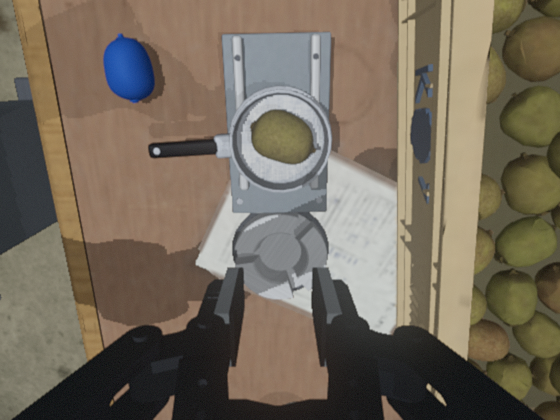

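```bash
python3 - <<'E'
import pickle,cv2
from h import *
d=pickle.load(open('w1.pkl','rb'))
for n,u,v,z in [('deckBL',232.5,212,.03),('deckBR',327,212,.03),('deckTL',223,33,.03),('deckTR',331,33,.03),('ringL',233,252,.03),('ringR',328,252,.03),('panflangeL',229,141,.055),('panflangeR',332,141,.055),('panTop',281,86,.08),('panwallTL',233,137,.08),('panwallTR',330,137,.08),('panbot',281,188,.08),('hend',150,150,.07),('hroot',217,147,.07),
 ('slot1',246,260,.03),('slot2',311,224,.03),('slot3',292,285,.03),('blue',152,98,.02)]:
    print(n,ray(d,u,v,z).round(4))
# predicted outlines check
im=d['image'][:,:,::-1].copy()
def circ(c,rad,z,col):
    p=[proj(d,[c[0]+rad*np.cos(a),c[1]+rad*np.sin(a),z]) for a in np.linspace(0,6.283,90)]
    cv2.polylines(im,[np.int32(np.array(p)*8)],True,col,1,cv2.LINE_AA,3)
circ((.570,-.065),.060,.03,(0,0,255));circ((.570,-.065),.0365,.03,(0,255,0))
circ((.570,.087),.056,.055,(0,0,255));circ((.570,.087),.052,.08,(0,255,0))
cv2.imwrite('pics/w1o.png',cv2.resize(im[20:310,130:350],None,fx=2.6,fy=2,interpolation=2))
cv2.imwrite('pics/w1o.png',cv2.resize(im[20:310,130:350],None,fx=2.05,fy=2.05,interpolation=2))
E
```

```text
deckBL [ 0.5138 -0.      0.03  ]
deckBR [ 6.294e-01 -2.000e-04  3.000e-02]
deckTL [0.5121 0.1978 0.03  ]
deckTR [0.6253 0.1976 0.03  ]
ringL [ 0.5123 -0.0536  0.03  ]
ringR [ 0.6329 -0.0538  0.03  ]
panflangeL [0.5167 0.089  0.055 ]
panflangeR [0.6278 0.0888 0.055 ]
panTop [0.5725 0.1446 0.08  ]
panwallTL [0.5242 0.0962 0.08  ]
panwallTR [0.6219 0.0961 0.08  ]
panbot [0.5726 0.0432 0.08  ]
hend [0.4357 0.0818 0.07  ]
hroot [0.5059 0.0848 0.07  ]
slot1 [ 0.5284 -0.0648  0.03  ]
slot2 [ 0.6102 -0.0158  0.03  ]
slot3 [ 0.5877 -0.1011  0.03  ]
blue [0.427  0.1328 0.02  ]
```

View pics/w1o.png

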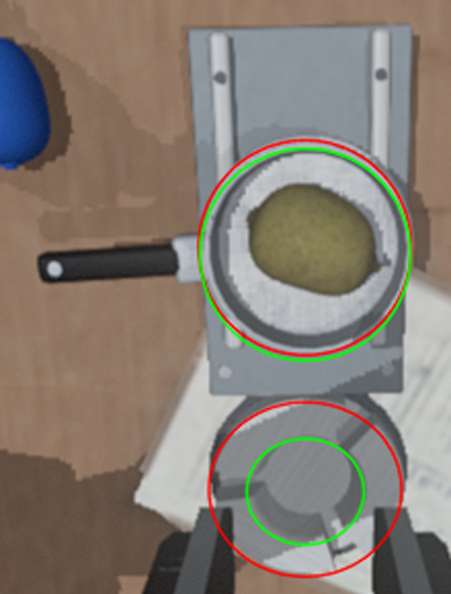

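```bash
python3 - <<'E'
from h import *
print(r.tip_extent,r.get_obs()['clock'])
E
```

```text
0.014 4.725
```

Call:
send_rows(plan=[[0.1, 1, 5, 0, 0.35], [0.1, 2, 5, 0, 0.35], [0.1, 5, 1.8, 0, 0.35], [0, 6, 0, 0, 0.35], [0, 4, 0, 0, 0.35], [0, 2, 0, 0, 0.35], [0, 0, 0, 0, 0.35]])

```text
clock: 5.6
tcp_pos: [0.5712, 0.1767, 0.088]
orientation: [-1.571, 0.001, 0.001]
contact_force: [-0.5, 0.0, 0.1]
grip_width: 0.0298
```

```bash
python3 - <<'E'
from h import *
print(r.tip_extent,r.get_obs()['clock'])
grab('wrist','w2');grab('side','s2')
a=cv2.imread('pics/s2.png')[180:300,180:320];cv2.imwrite('pics/s2c.png',cv2.resize(a,None,fx=4.5,fy=4.5,interpolation=3))
E
```

```text
0.014 5.6
```

View pics/w2.png

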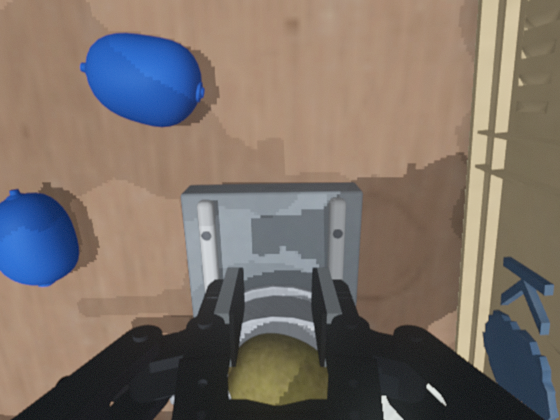

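View pics/s2c.png

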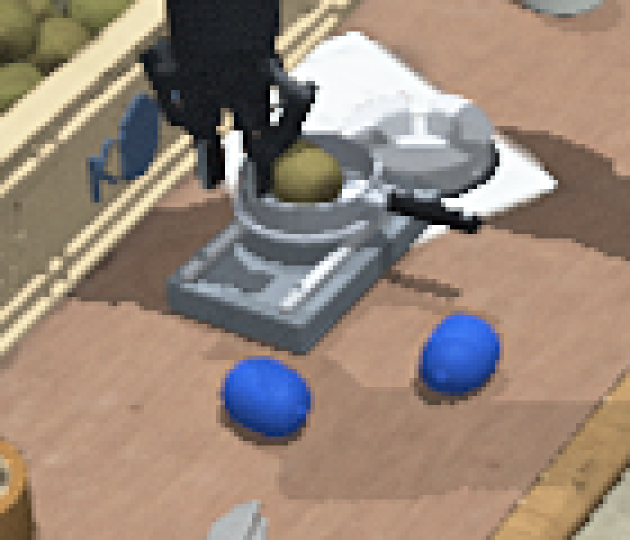

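```bash
python3 - <<'E'
from h import *
d=r.grab_frame('side'); im=d['image'][:,:,::-1].copy()
w=r.grab_frame('wrist'); iw=w['image'][:,:,::-1].copy()
o=r.get_obs();print(o['clock'])
t=np.array(o['tcp_pos'])
def circ(d,im,c,rad,z,col):
    p=[proj(d,[c[0]+rad*np.cos(a),c[1]+rad*np.sin(a),z]) for a in np.linspace(0,6.283,90)]
    cv2.polylines(im,[np.int32(np.array(p)*8)],True,col,1,cv2.LINE_AA,3)
for dd,ii in ((d,im),(w,iw)):
    circ(dd,ii,(.572,.094),.056,.055,(0,0,255));circ(dd,ii,(.572,.094),.052,.08,(0,255,0));circ(dd,ii,(.572,-.063),.060,.03,(0,0,255))
    for sx in (-1,1):
      for sy in (-1,1):
        p=proj(dd,t+[sx*.015,sy*.011,-.014]); cv2.circle(ii,tuple(np.int32(p)),1,(0,255,255),-1)
a=im[180:300,180:320];cv2.imwrite('pics/s3c.png',cv2.resize(a,None,fx=4.5,fy=4.5,interpolation=3))
cv2.imwrite('pics/w3.png',iw)
E
```

```text
5.8
```

View pics/s3c.png

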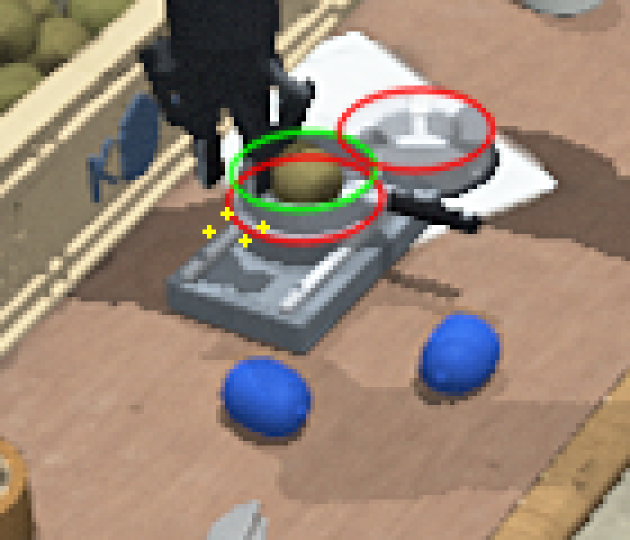

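View pics/w3.png

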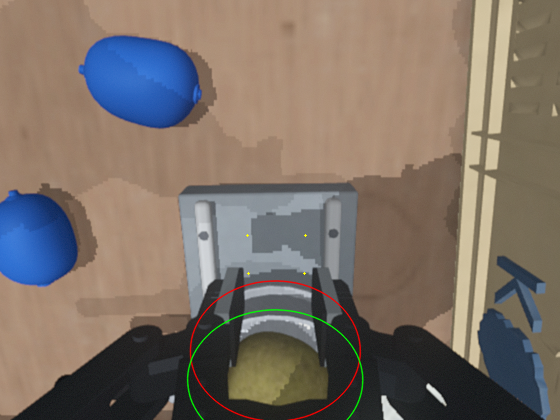

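Call:
send_rows(plan=[[0, 1, 0, 0, 0.35], [0, 1.2, 0, 0, 0.35], [0, 0.4, 0, 0, 0.35]])

```text
clock: 6.18
tcp_pos: [0.5709, 0.1765, 0.0613]
orientation: [-1.571, 0.001, 0.002]
contact_force: [0.1, 0.3, 0.1]
grip_width: 0.0297
```

```bash
python3 - <<'E'
from h import *
d=grab('side','s4'); w=grab('wrist','w4')
a=cv2.imread('pics/s4.png')[180:300,180:320];cv2.imwrite('pics/s4c.png',cv2.resize(a,None,fx=4.5,fy=4.5,interpolation=3))
E
```

```text
(no output)
```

View pics/s4c.png

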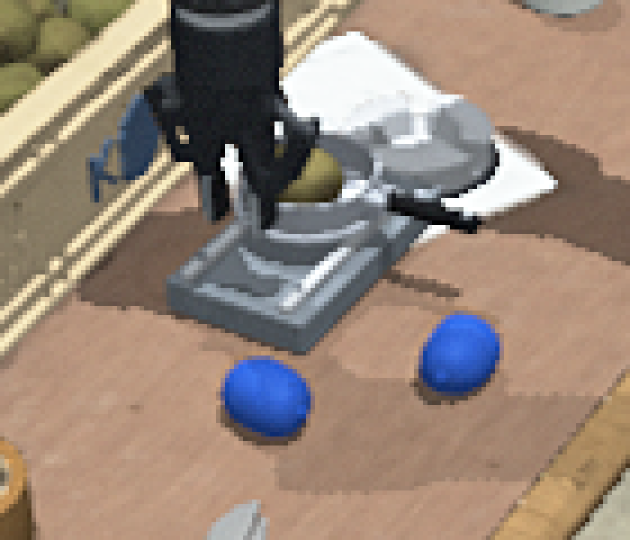

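View pics/w4.png

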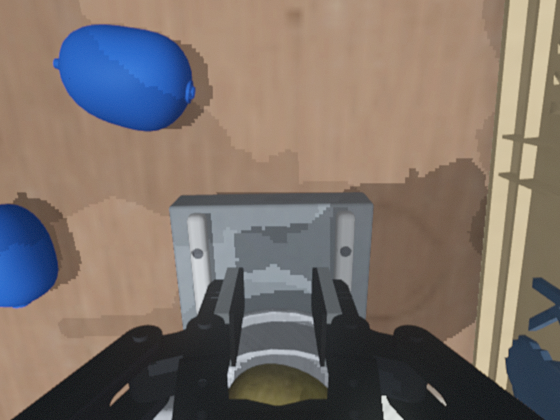

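Call:
send_rows(plan=[[0, 0.7, 0, 0, 0.35], [0, 0.7, 0, 0, 0.35], [0, 0, 0, 0, 0.35]])

```text
clock: 6.65
tcp_pos: [0.5711, 0.1767, 0.0479]
orientation: [-1.571, 0.001, 0.001]
contact_force: [-1.5, -0.2, -0.3]
grip_width: 0.0297
```

```bash
python3 - <<'E'
from h import *
print(r.get_obs()['contact_force'])
d=grab('side','s5')
a=cv2.imread('pics/s5.png')[180:300,180:320];cv2.imwrite('pics/s5c.png',cv2.resize(a,None,fx=4.5,fy=4.5,interpolation=3))
E
```

```text
[-1.46681174 -0.23471905 -0.34653093]
```

View pics/s5c.png

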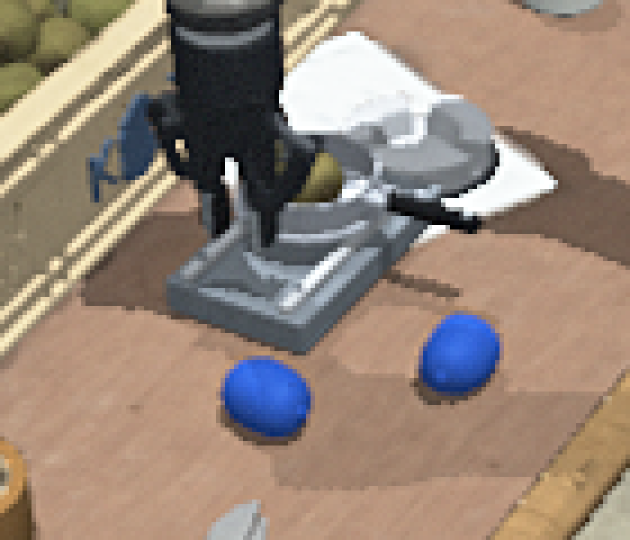

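```bash
python3 - <<'E'
from h import *
d=r.grab_frame('side')
for z in (.03,.04,.05,.06,.07,.08):
    print(z,[((proj(d,[x,y,z])-180)*4.5).round(0) for x in (.556,.542) for y in (.166,.188)])
print(r.get_obs()['clock'])
E
```

```text
0.03 [array([268., 281.]), array([251., 297.]), array([285., 287.]), array([267., 303.])]
0.04 [array([267., 269.]), array([250., 285.]), array([284., 275.]), array([266., 291.])]
0.05 [array([267., 258.]), array([249., 274.]), array([283., 263.]), array([266., 279.])]
0.06 [array([266., 246.]), array([248., 262.]), array([282., 252.]), array([265., 268.])]
0.07 [array([265., 234.]), array([247., 250.]), array([282., 240.]), array([264., 256.])]
0.08 [array([264., 223.]), array([246., 238.]), array([281., 228.]), array([263., 244.])]
6.75
```

Call:
send_rows(plan=[[0, 0.4, 0, 0, 0.35], [0, 0.3, 0, 0, 0.35], [0, 0, 0, 0, 0.35]])

```text
clock: 7.12
tcp_pos: [0.5714, 0.1768, 0.0413]
orientation: [-1.571, 0.0, 0.001]
contact_force: [0.2, -0.0, -0.4]
grip_width: 0.03
```

Call:
send_rows(plan=[[0, 0.4, 0, 0, 0.35], [0, 0.4, 0, 0, 0.35], [0, 0.3, 0, 0, 0.35], [0, 0, 0, 0, 0.35]])

```text
clock: 7.62
tcp_pos: [0.5714, 0.1769, 0.0303]
orientation: [-1.571, 0.0, 0.001]
contact_force: [0.9, -0.4, -0.3]
grip_width: 0.0299
```

```bash
python3 - <<'E'
from h import *
print(r.get_obs()['contact_force'])
d=grab('side','s6');grab('wrist','w6')
a=cv2.imread('pics/s6.png')[180:300,180:320];cv2.imwrite('pics/s6c.png',cv2.resize(a,None,fx=4.5,fy=4.5,interpolation=3))
E
```

```text
[ 0.91685512 -0.3600772  -0.28959162]
```

View pics/s6c.png

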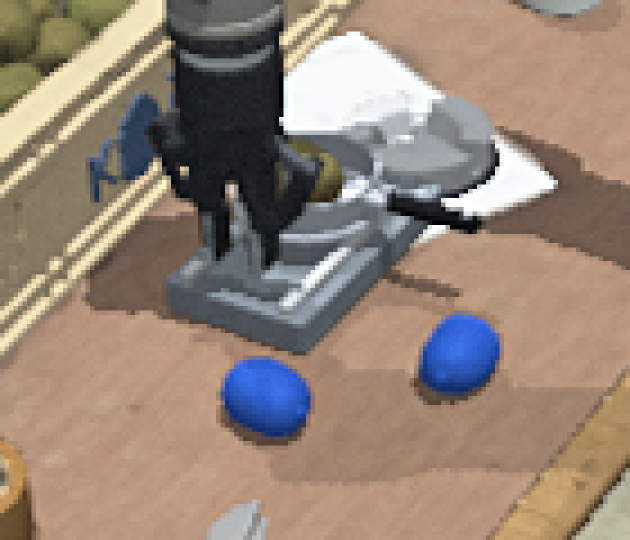

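View pics/w6.png

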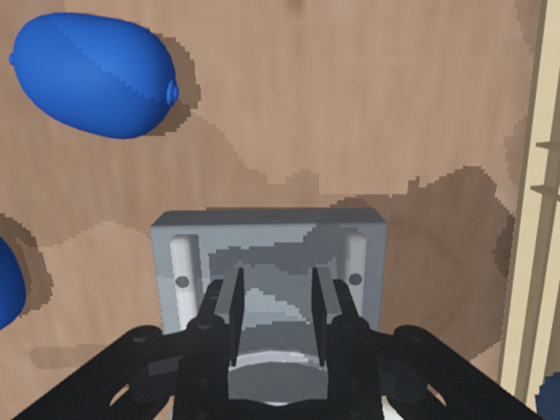

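Call:
send_rows(plan=[[0, 0.4, -0.5, 0, 0.35], [0, 0, -0.4, 0, 0.35], [0, 0, -0.4, 0, 0.35], [0, 0, -0.4, 0, 0.35], [0, 0, -0.4, 0, 0.35], [0, 0, -0.4, 0, 0.35]])

```text
clock: 8.48
tcp_pos: [0.5717, 0.1528, 0.0268]
orientation: [-1.569, -0.001, 0.0]
contact_force: [0.1, 4.5, -0.8]
grip_width: 0.0301
```

```bash
python3 - <<'E'
from h import *
print(r.get_obs()['contact_force'])
d=grab('side','s7');grab('wrist','w7')
a=cv2.imread('pics/s7.png')[180:300,180:320];b=cv2.imread('pics/w7.png')
a=cv2.resize(a,None,fx=3,fy=3,interpolation=3)
cv2.imwrite('pics/s7c.png',np.hstack([a,cv2.resize(b[150:,150:450],(380,360))]))
E
```

```text
[ 0.08842619  4.50665552 -0.76502373]
```

View pics/s7c.png

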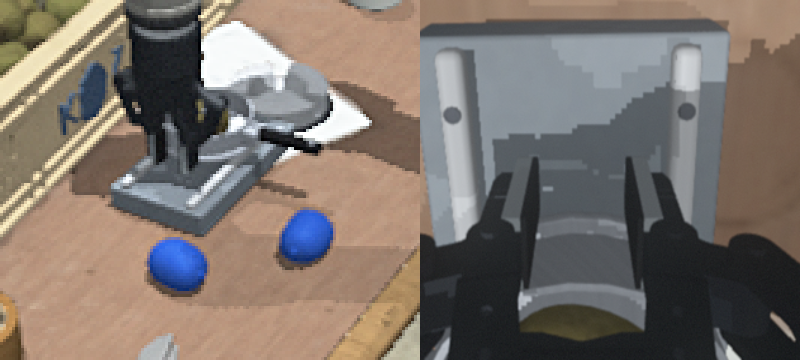

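Call:
send_rows(plan=[[0, 0, -0.4, 0, 0.35], [0, 0, -0.5, 0, 0.35], [0, 0, -0.5, 0, 0.35], [0, 0, -0.5, 0, 0.35], [0, 0, -0.5, 0, 0.35], [0, 0, -0.5, 0, 0.35]])

```text
clock: 9.32
tcp_pos: [0.5717, 0.1226, 0.0267]
orientation: [-1.571, -0.0, 0.0]
contact_force: [-0.9, 3.2, 0.6]
grip_width: 0.0295
```

```bash
python3 - <<'E'
from h import *
d=grab('side','s8');grab('top','t8')
a=cv2.imread('pics/s8.png')[180:300,180:320];b=cv2.imread('pics/t8.png')
a=cv2.resize(a,None,fx=3,fy=3,interpolation=3)
cv2.imwrite('pics/s8c.png',np.hstack([a,cv2.resize(b[150:270,200:330],(380,360))]))
E
```

```text
(no output)
```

View pics/s8c.png

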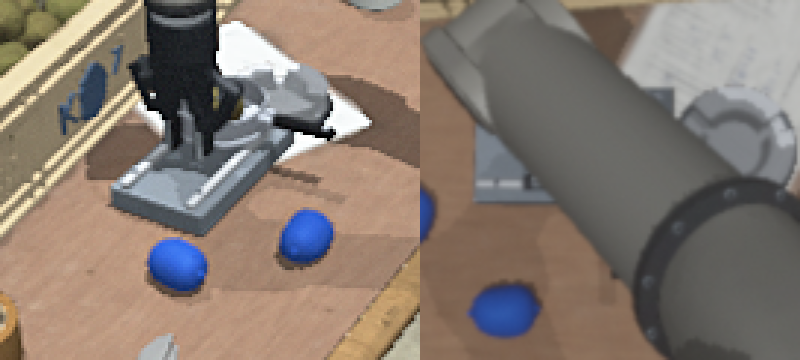

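Call:
send_rows(plan=[[0, 0, -0.5, 0, 0.35], [0, 0, -0.5, 0, 0.35], [0, 0, -0.5, 0, 0.35], [0, 0, -0.5, 0, 0.35], [0, 0, -0.5, 0, 0.35], [0, 0, -0.5, 0, 0.35], [0, 0, -0.5, 0, 0.35], [0, 0, -0.5, 0, 0.35], [0, 0, -0.5, 0, 0.35], [0, 0, -0.5, 0, 0.35]])

```text
clock: 10.68
tcp_pos: [0.5717, 0.0726, 0.0266]
orientation: [-1.571, -0.0, 0.0]
contact_force: [0.3, 4.0, 0.7]
grip_width: 0.0303
```

Call:
send_rows(plan=[[0, 0, -0.4, 0, 0.35], [0, 0, -0.4, 0, 0.35], [0, 0, -0.4, 0, 0.35], [0, 0, -0.4, 0, 0.35]])

```text
clock: 11.18
tcp_pos: [0.5717, 0.0567, 0.0266]
orientation: [-1.571, -0.0, 0.0]
contact_force: [0.5, 3.5, 1.8]
grip_width: 0.0298
```

```bash
python3 - <<'E'
from h import *
d=grab('side','s9');grab('wrist','t9')
a=cv2.imread('pics/s9.png')[180:300,180:320];b=cv2.imread('pics/t9.png')
a=cv2.resize(a,None,fx=3,fy=3,interpolation=3)
cv2.imwrite('pics/s9c.png',np.hstack([a,cv2.resize(b[150:,150:450],(380,360))]))
E
```

```text
(no output)
```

View pics/s9c.png

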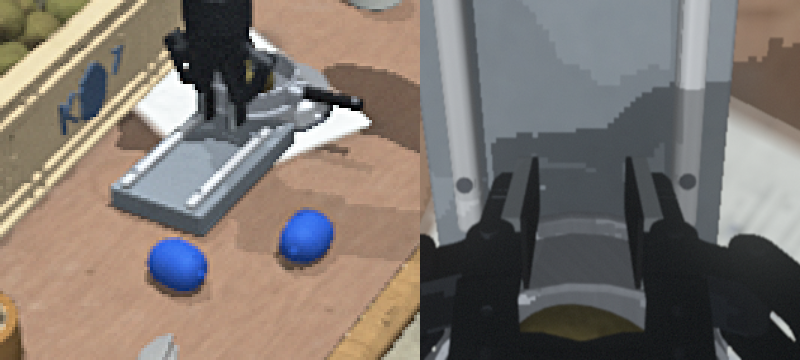

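Call:
send_rows(plan=[[0, 0, -0.4, 0, 0.35], [0, 0, -0.4, 0, 0.35], [0, 0, -0.4, 0, 0.35], [0, 0, -0.4, 0, 0.35], [0, 0, -0.4, 0, 0.35]])

```text
clock: 11.9
tcp_pos: [0.5718, 0.0368, 0.0267]
orientation: [-1.571, -0.0, 0.0]
contact_force: [0.2, 4.6, 1.7]
grip_width: 0.0297
```

Call:
send_rows(plan=[[0, 0, -0.3, 0, 0.35], [0, 0, -0.3, 0, 0.35], [0, 0, -0.3, 0, 0.35]])

```text
clock: 12.28
tcp_pos: [0.572, 0.0283, 0.0269]
orientation: [-1.57, -0.001, 0.0]
contact_force: [-0.1, 6.2, 3.5]
grip_width: 0.0296
```

```bash
python3 - <<'E'
from h import *
d=grab('side','s10');grab('wrist','t10')
a=cv2.imread('pics/s10.png')[180:300,180:320];b=cv2.imread('pics/t10.png')
a=cv2.resize(a,None,fx=3,fy=3,interpolation=3)
cv2.imwrite('pics/s10c.png',np.hstack([a,cv2.resize(b[150:,150:450],(380,360))]))
E
```

View pics/s10c.png

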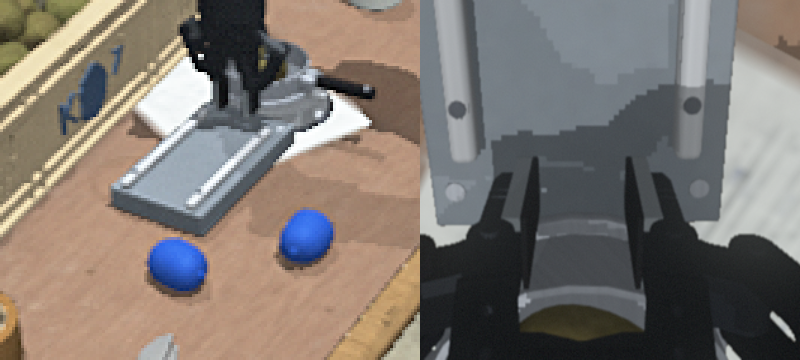

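Call:
send_rows(plan=[[0, 0, -0.3, 0, 0.35], [0, 0, -0.3, 0, 0.35]])

```text
clock: 12.62
tcp_pos: [0.572, 0.0223, 0.0269]
orientation: [-1.57, -0.001, 0.0]
contact_force: [0.3, 1.9, 0.8]
grip_width: 0.0298
```

Call:
send_rows(plan=[[0, 0, -0.3, 0, 0.35], [0, 0, -0.3, 0, 0.35]])

```text
clock: 12.88
tcp_pos: [0.5712, 0.0149, 0.0262]
orientation: [-1.571, 0.001, 0.0]
contact_force: [-0.6, 4.2, 1.0]
grip_width: 0.0303
```

```bash
python3 - <<'E'
from h import *
d=grab('side','s11');grab('wrist','t11')
a=cv2.imread('pics/s11.png')[180:300,180:320];b=cv2.imread('pics/t11.png')
a=cv2.resize(a,None,fx=3,fy=3,interpolation=3)
cv2.imwrite('pics/s11c.png',np.hstack([a,cv2.resize(b[150:,150:450],(380,360))]))
E
```

```text
(no output)
```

View pics/s11c.png

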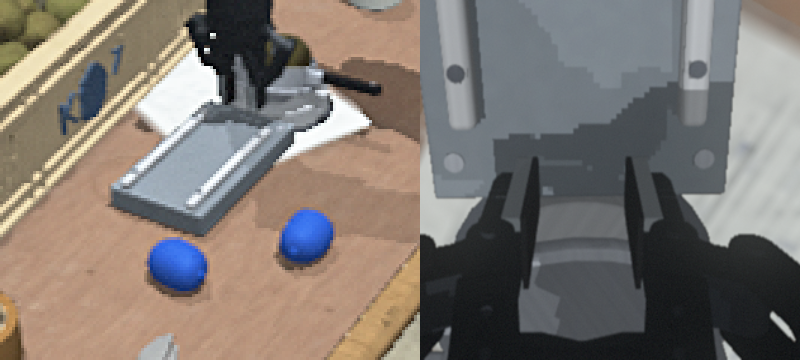

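Call:
send_rows(plan=[[0, 0, 1, 0, 0.35], [0, -4, 0.5, 0, 0.35], [0, -6, 1, 0, 0.35], [0, -6, 1, 0, 0.35], [0, -4, 0.5, 0, 0.35], [0, 0, 0, 0, 0.35]])

```text
clock: 13.72
tcp_pos: [0.5737, 0.0576, 0.2304]
orientation: [-1.571, -0.006, -0.004]
contact_force: [0.2, -0.5, 0.0]
grip_width: 0.0297
```

```bash
python3 - <<'E'
from h import *
import pickle
d=grab('side','s12');w=grab('wrist','w12');pickle.dump((d,w),open('12.pkl','wb'))
a=cv2.imread('pics/s12.png')[180:300,180:320];b=cv2.imread('pics/w12.png')
a=cv2.resize(a,None,fx=3,fy=3,interpolation=3)
cv2.imwrite('pics/s12c.png',np.hstack([a,cv2.resize(b[60:,150:450],(300,360))]))
E
```

```text
(no output)
```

View pics/s12c.png

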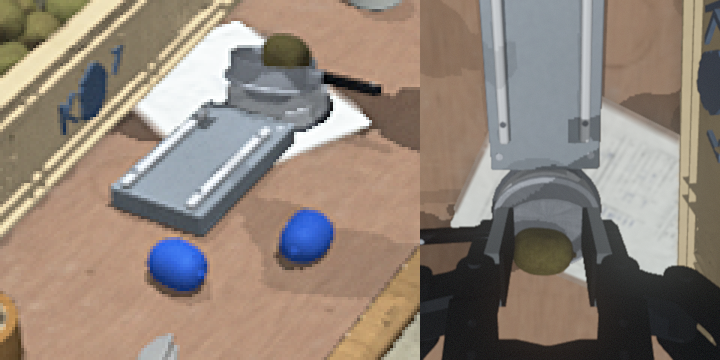

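View pics/w12.png

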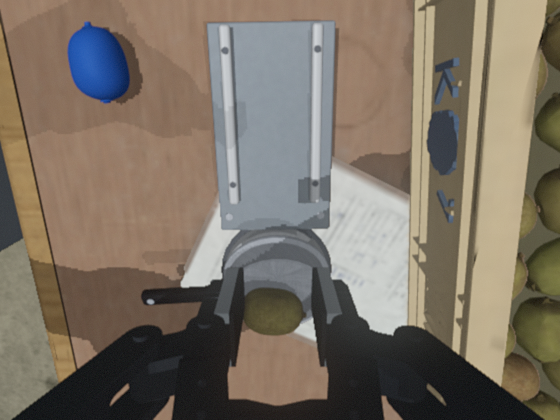

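```bash
python3 - <<'E'
from h import *
import pickle
d,w=pickle.load(open('12.pkl','rb'))
outs=[]
def circ(d,im,c,rad,z,col):
    p=[proj(d,[c[0]+rad*np.cos(a),c[1]+rad*np.sin(a),z]) for a in np.linspace(0,6.283,90)]
    cv2.polylines(im,[np.int32(np.array(p)*8)],True,col,1,cv2.LINE_AA,3)
for dd,(x0,y0,x1,y1) in ((d,(230,170,310,230)),(w,(130,200,350,350))):
    im=dd['image'][:,:,::-1].copy(); s=380/(x1-x0)
    im=cv2.resize(im[y0:y1,x0:x1],None,fx=s,fy=s,interpolation=cv2.INTER_CUBIC)
    K=np.array(dd['camera_matrix']).copy(); K[0,2]-=x0;K[1,2]-=y0;K[:2]*=s
    e=dict(camera_matrix=K,cam_to_world=dd['cam_to_world']); raw=im.copy()
    c=(.572,-.063)
    circ(e,im,c,.060,.03,(255,0,0));circ(e,im,c,.056,.039,(0,0,255));circ(e,im,c,.052,.066,(0,255,0))
    outs.append(np.vstack([raw,im])[:600])
h=min(o.shape[0] for o in outs)
cv2.imwrite('pics/o12.png',np.hstack([o[:h] for o in outs]))
for z in (.05,.055,.06): print(z,ray(w,146,298,z).round(4),ray(w,215,295,z).round(4), ray(d,180+380/3,180+90/3,z).round(3))
E
```

```text
0.05 [ 0.4325 -0.0717  0.05  ] [ 0.5067 -0.068   0.05  ] [ 0.445 -0.084  0.05 ]
0.055 [ 0.4346 -0.0686  0.055 ] [ 0.5076 -0.065   0.055 ] [ 0.441 -0.076  0.055]
0.06 [ 0.4367 -0.0654  0.06  ] [ 0.5086 -0.0619  0.06  ] [ 0.438 -0.069  0.06 ]
```

View pics/o12.png

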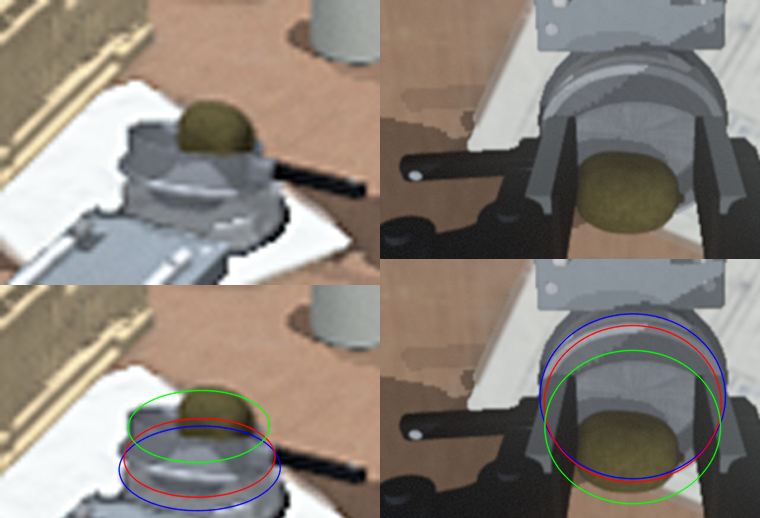

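Call:
send_rows(plan=[[-0.2, 4, -1, 0, 0.35], [0, 6, -0.5, 0, 0.35], [0, 6, -0.5, 0, 0.35], [0, 4.4, 0, 0, 0.35], [0, 0, -0.6, 0, 0.35], [0, 0, -0.6, 0, 0.35]])

```text
clock: 14.58
tcp_pos: [0.5701, 0.0237, 0.0233]
orientation: [-1.571, -0.001, 0.0]
contact_force: [0.7, 0.4, 0.8]
grip_width: 0.0299
```

Call:
send_rows(plan=[[0, 0, -0.6, 0, 0.35], [0, 0, -0.4, 0, 0.35], [0, 0, -0.3, 0, 0.35], [0, 0, -0.2, 0, 0.35]])

```text
clock: 15.08
tcp_pos: [0.5714, 0.0141, 0.0246]
orientation: [-1.565, -0.007, -0.001]
contact_force: [0.2, 12.8, 2.3]
grip_width: 0.0301
```

```bash
python3 - <<'E'
from h import *
import pickle
d=grab('side','s13');w=grab('wrist','w13');pickle.dump((d,w),open('13.pkl','wb'))
print(r.get_obs()['contact_force'])
a=cv2.imread('pics/s13.png')[170:240,220:320];b=cv2.imread('pics/w13.png')
a=cv2.resize(a,None,fx=4.5,fy=4.5,interpolation=3)
cv2.imwrite('pics/s13c.png',np.hstack([a,cv2.resize(b[150:,150:450],(340,315))]))
E
```

```text
[-0.52288075 11.26473772  2.37597083]
```

View pics/s13c.png

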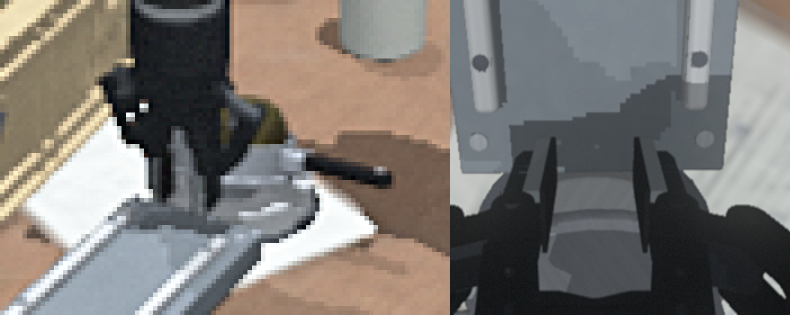

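```bash
python3 - <<'E'
from h import *
import pickle
d,w=pickle.load(open('13.pkl','rb'))
outs=[]
def circ(d,im,c,rad,z,col):
    p=[proj(d,[c[0]+rad*np.cos(a),c[1]+rad*np.sin(a),z]) for a in np.linspace(0,6.283,90)]
    cv2.polylines(im,[np.int32(np.array(p)*8)],True,col,1,cv2.LINE_AA,3)
x0,y0,x1,y1=130,230,430,420; s=2
for c in ((.572,-.063),(.572,-.051)):
    dd=w
    im=dd['image'][:,:,::-1].copy()
    im=cv2.resize(im[y0:y1,x0:x1],None,fx=2.6,fy=s,interpolation=cv2.INTER_CUBIC)
    im=cv2.resize(dd['image'][y0:y1,x0:x1,::-1],None,fx=s,fy=s,interpolation=cv2.INTER_CUBIC)
    K=np.array(dd['camera_matrix']).copy(); K[0,2]-=x0;K[1,2]-=y0;K[:2]*=s
    e=dict(camera_matrix=K,cam_to_world=dd['cam_to_world'])
    if not outs: outs.append(cv2.convertScaleAbs(im,alpha=1.6,beta=20)[:220])
    circ(e,im,(.572,-.063),.060,.03,(255,0,0));circ(e,im,c,.056,.041,(0,0,255));circ(e,im,c,.052,.066,(0,255,0))
    outs.append(im[:190])
cv2.imwrite('pics/o13.png',np.vstack(outs))
E
```

```text
(no output)
```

View pics/o13.png

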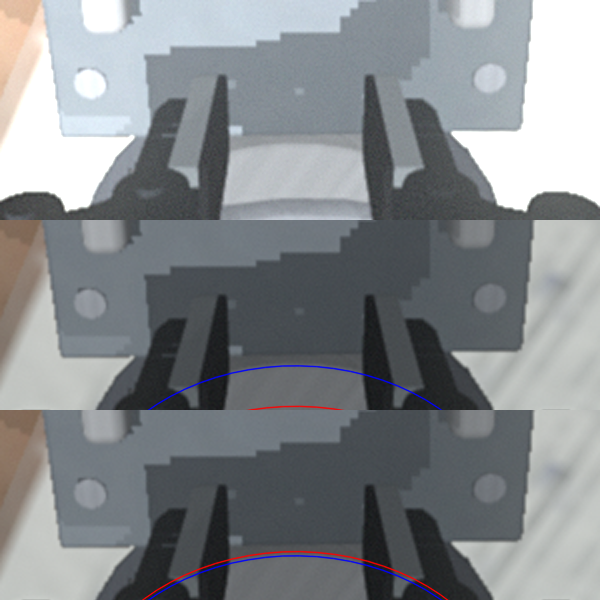

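```bash
python3 - <<'E'
from h import *
import pickle
d,w=pickle.load(open('13.pkl','rb'))
for z in (.03,.036,.041,.05,.066): print(z,ray(w,277.5,330,z).round(4),ray(w,277.5,302,z).round(4))
d,w=pickle.load(open('12.pkl','rb'))
im=cv2.resize(w['image'][200:350,200:350,::-1],None,fx=4,fy=4,interpolation=2)
cv2.imwrite('pics/o12b.png',cv2.convertScaleAbs(im,alpha=1.5,beta=10))
E
```

```text
0.03 [ 0.5721 -0.0189  0.03  ] [ 0.572  -0.0026  0.03  ]
0.036 [ 0.572  -0.0146  0.036 ] [0.572  0.0011 0.036 ]
0.041 [ 0.572  -0.0109  0.041 ] [0.5719 0.0043 0.041 ]
0.05 [ 0.5719 -0.0043  0.05  ] [0.5718 0.0099 0.05  ]
0.066 [0.5718 0.0073 0.066 ] [0.5717 0.0199 0.066 ]
```

View pics/o12b.png

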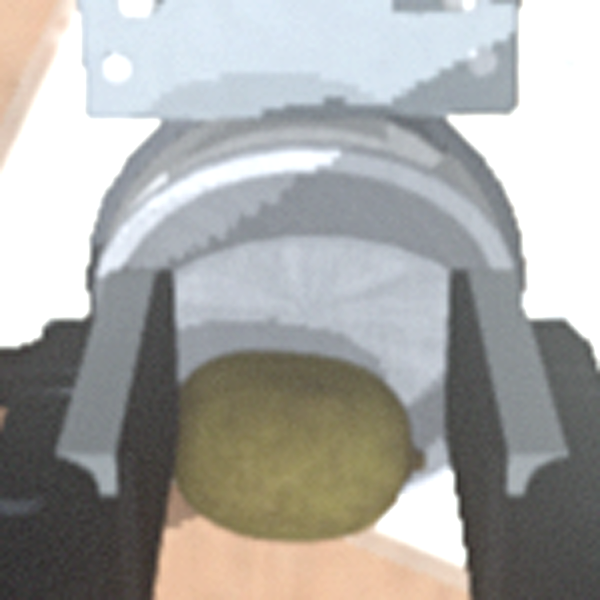

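```bash
python3 - <<'E'
from h import *
import pickle
d,w=pickle.load(open('12.pkl','rb'))
for n,u,v,zs in [('rimout',277,237,(.066,.07,.08)),('ringflange',277,231,(.03,.041,.055)),('floor',275,259,(.041,.05,.055))]:
    for z in zs: print(n,z,ray(w,u,v,z).round(4))
# deck check
print(ray(w,221,228,.03),ray(w,329,227,.03))
for z in (.04,.06): print(proj(w,[.572,-.003,z]),proj(w,[.572,-.011,z]))
E
```

```text
rimout 0.066 [0.5729 0.0055 0.066 ]
rimout 0.07 [0.5729 0.0072 0.07  ]
rimout 0.08 [0.5729 0.0113 0.08  ]
ringflange 0.03 [ 0.573  -0.0024  0.03  ]
ringflange 0.041 [0.573  0.0019 0.041 ]
ringflange 0.055 [0.5729 0.0074 0.055 ]
floor 0.041 [ 0.5709 -0.03    0.041 ]
floor 0.05 [ 0.5709 -0.0256  0.05  ]
floor 0.055 [ 0.5709 -0.0232  0.055 ]
[0.51353276 0.00099773 0.03      ] [0.62816622 0.00214348 0.03      ]
[276.07783043 235.0484309 ] [276.0778335  242.14618371]
[276.06397369 242.68679262] [276.06407498 250.10442912]
```

Call:
send_rows(plan=[[0, 0, -0.2, 0, 0.35], [0, 0, -0.1, 0, 0.35]])

```text
clock: 15.42
tcp_pos: [0.5713, 0.0111, 0.0245]
orientation: [-1.565, -0.007, 0.0]
contact_force: [0.3, 2.8, -1.7]
grip_width: 0.0299
```

Call:
send_rows(plan=[[0, 0, -0.2, 0, 0.35], [0, 0, -0.2, 0, 0.35]])

```text
clock: 15.68
tcp_pos: [0.5704, 0.0023, 0.0233]
orientation: [-1.57, -0.002, -0.001]
contact_force: [-0.0, 3.0, -2.3]
grip_width: 0.0301
```

Call:
send_rows(plan=[[0, 0, -0.2, 0, 0.35], [0, 0, -0.1, 0, 0.35]])

```text
clock: 15.92
tcp_pos: [0.5695, -0.0026, 0.0226]
orientation: [-1.572, 0.001, -0.0]
contact_force: [0.7, 0.1, 0.6]
grip_width: 0.0296
```

```bash
python3 - <<'E'
from h import *
import pickle
d=grab('side','s14');w=grab('wrist','w14')
print(r.get_obs()['contact_force'])
a=cv2.imread('pics/s14.png')[170:240,220:320];b=cv2.imread('pics/w14.png')
a=cv2.resize(a,None,fx=4.5,fy=4.5,interpolation=3)
cv2.imwrite('pics/s14c.png',np.hstack([a,cv2.convertScaleAbs(cv2.resize(b[150:,150:450],(340,315)),alpha=1.4)]))
E
```

```text
[-0.95326291  0.06667853  0.11870554]
```

View pics/s14c.png

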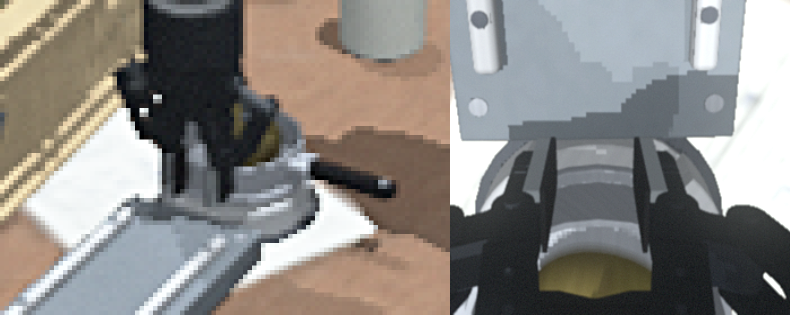

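Call:
send_rows(plan=[[0, 0, 1, 0, 0.35], [0, -4, 1.5, 0, 0.35], [0, -6, 2, 0, 0.35], [0, -6, 2, 0, 0.35], [0, -4, 0, 0, 0.35], [0, 0, 0, 0, 0.35]])

```text
clock: 16.77
tcp_pos: [0.5716, 0.0652, 0.2249]
orientation: [-1.57, -0.006, -0.004]
contact_force: [-0.4, 0.7, 0.5]
grip_width: 0.0298
```

```bash
python3 - <<'E'
from h import *
import pickle
d=grab('side','s15');w=grab('wrist','w15');pickle.dump((d,w),open('15.pkl','wb'))
outs=[]
def circ(d,im,c,rad,z,col):
    p=[proj(d,[c[0]+rad*np.cos(a),c[1]+rad*np.sin(a),z]) for a in np.linspace(0,6.283,90)]
    cv2.polylines(im,[np.int32(np.array(p)*8)],True,col,1,cv2.LINE_AA,3)
for dd,(x0,y0,x1,y1) in ((d,(230,170,310,230)),(w,(130,190,350,340))):
    im=dd['image'][:,:,::-1].copy(); s=380/(x1-x0)
    im=cv2.resize(im[y0:y1,x0:x1],None,fx=s,fy=s,interpolation=cv2.INTER_CUBIC)
    K=np.array(dd['camera_matrix']).copy(); K[0,2]-=x0;K[1,2]-=y0;K[:2]*=s
    e=dict(camera_matrix=K,cam_to_world=dd['cam_to_world']); raw=im.copy()
    c=(.572,-.063)
    circ(e,im,c,.060,.03,(255,0,0));circ(e,im,c,.056,.041,(0,0,255));circ(e,im,c,.052,.066,(0,255,0))
    outs.append(np.vstack([raw,im])[:600])
h=min(o.shape[0] for o in outs)
cv2.imwrite('pics/o15.png',np.hstack([o[:h] for o in outs]))
E
```

```text
(no output)
```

View pics/o15.png

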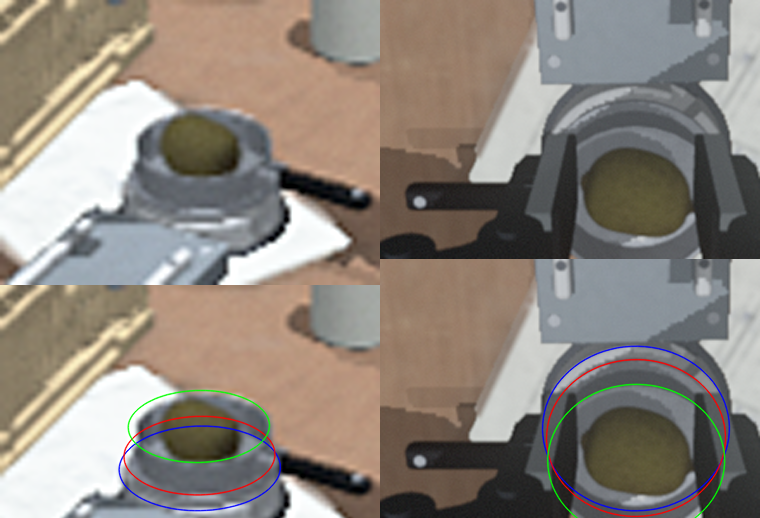

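View pics/w15.png

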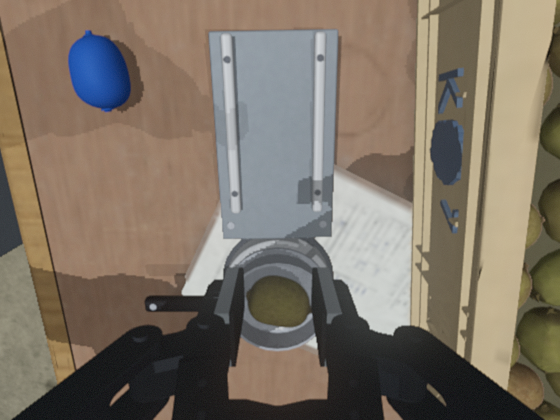

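```bash
python3 - <<'E'
from h import *
import pickle
d,w=pickle.load(open('15.pkl','rb'))
for z in (.04,.045,.05,.055,.06): print(z,ray(w,150,305,z).round(4),ray(w,217,302.5,z).round(4), ray(d,306.5,211.5,z).round(4))
E
```

```text
0.04 [ 0.432  -0.0755  0.04  ] [ 0.5054 -0.0724  0.04  ] [ 0.4481 -0.0889  0.04  ]
0.045 [ 0.434  -0.0723  0.045 ] [ 0.5063 -0.0692  0.045 ] [ 0.4445 -0.0817  0.045 ]
0.05 [ 0.436 -0.069  0.05 ] [ 0.5073 -0.066   0.05  ] [ 0.4409 -0.0746  0.05  ]
0.055 [ 0.438  -0.0658  0.055 ] [ 0.5082 -0.0628  0.055 ] [ 0.4373 -0.0675  0.055 ]
0.06 [ 0.44   -0.0626  0.06  ] [ 0.5092 -0.0597  0.06  ] [ 0.4337 -0.0603  0.06  ]
```

Call:
send_rows(plan=[[-3.3, 1, -4.4, 0, 0.35], [-3.3, 1.5, -4.4, 0, 0.35], [-3.3, 1.5, -4.4, 0, 0.35], [0, 0, 0, 10, 0.35], [0, 0, 0, 10, 0.35], [0, 0, 0, 10, 0.35], [0, 0, 0, 10, 0.35], [0, 0, 0, 10, 0.35], [0, 0, 0, 10, 0.35], [0, 0, 0, 10, 0.35], [0, 0, 0, 10, 0.35], [0, 0, 0, 8, 0.35]])

```text
clock: 18.38
tcp_pos: [0.4693, -0.0686, 0.1794]
orientation: [-1.226, 1.19, -1.185]
contact_force: [-1.1, -0.2, 0.2]
grip_width: 0.0299
```

```bash
python3 - <<'E'
from h import *
import pickle
o=r.get_obs(); print(o['clock'],o['tcp_pos'],R.from_rotvec(o['orientation']).as_matrix().round(3),np.round(o['joints'],2))
w=grab('wrist','w16')
E
```

```text
18.375 [ 0.46929446 -0.06858329  0.17942994] [[ 0.03  -0.004  1.   ]
 [-1.     0.     0.03 ]
 [-0.001 -1.    -0.004]] [ 0.41  0.22 -0.45  2.03  0.12  0.92 -1.64]
```

View pics/w16.png

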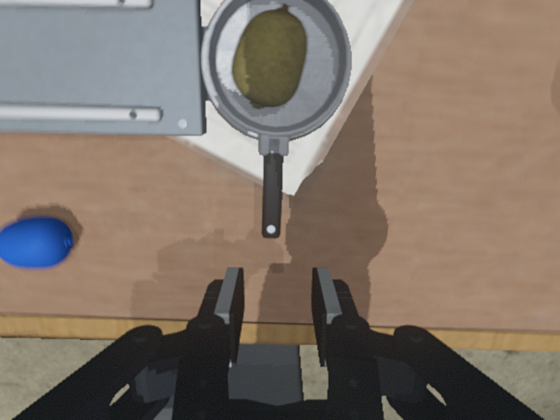

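Call:
send_rows(plan=[[0, 5, 0.2, 0, 0.35], [0, 5, 0, 0, 0.35], [0, 3, 0, 0, 0.35], [0, 1.5, 0, 0, 0.35], [0, 1, 0, 0, 0.35], [0, 0.8, 0, 0, 0.35], [0, 0, 0, 0, 0.35]])

```text
clock: 19.3
tcp_pos: [0.4729, -0.0686, 0.0183]
orientation: [-1.226, 1.183, -1.183]
contact_force: [0.1, 0.1, -0.0]
grip_width: 0.03
```

```bash
python3 - <<'E'
from h import *
d=grab('side','s17');w=grab('wrist','w17')
a=cv2.imread('pics/s17.png')[170:240,230:330];b=cv2.imread('pics/w17.png')
a=cv2.resize(a,None,fx=4.2,fy=4.2,interpolation=3)
cv2.imwrite('pics/s17c.png',np.hstack([a,cv2.resize(b,(372,294))]))
E
```

```text
(no output)
```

View pics/s17c.png

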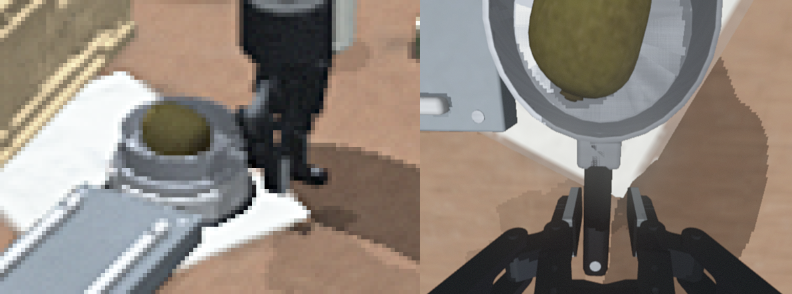

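Call:
send_rows(plan=[[0.2, 0.5, 0, 0, 0.35], [0.4, 0.3, 0, -2, 0.35], [0.5, 0, 0.01, -3, 0.35], [0.5, 0, 0.01, -3, 0.35], [0.5, 0, 0.01, -3, 0.35]])

```text
clock: 20.02
tcp_pos: [0.4752, -0.0896, 0.0101]
orientation: [-1.309, 1.038, -1.038]
contact_force: [0.8, 1.2, -1.1]
grip_width: 0.0298
```

Call:
send_rows(plan=[[0.5, 0, 0.01, -3, 0.35], [0.5, 0, 0.01, -3, 0.35], [0.5, 0, 0.01, -3, 0.35], [0.5, 0, 0.01, -3, 0.35]])

```text
clock: 20.52
tcp_pos: [0.4811, -0.1085, 0.01]
orientation: [-1.386, 0.88, -0.879]
contact_force: [-0.6, 0.8, 0.1]
grip_width: 0.0303
```

```bash
python3 - <<'E'
from h import *
d=grab('side','s18');w=grab('wrist','w18')
a=cv2.imread('pics/s18.png')[170:240,230:330];b=cv2.imread('pics/w18.png')
a=cv2.resize(a,None,fx=4.2,fy=4.2,interpolation=3)
cv2.imwrite('pics/s18c.png',np.hstack([a,cv2.resize(b,(372,294))]))
E
```

```text
(no output)
```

View pics/s18c.png

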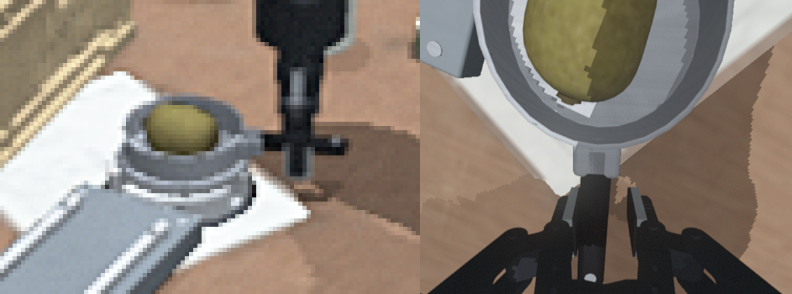

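Call:
send_rows(plan=[[0.52, 0, 0.01, -3, 0.35], [0.52, 0, 0.01, -3, 0.35], [0.52, 0, 0.01, -3, 0.35], [0.52, 0, 0.01, -3, 0.35], [0.52, 0, 0.01, -3, 0.35]])

```text
clock: 21.25
tcp_pos: [0.4949, -0.1301, 0.01]
orientation: [-1.462, 0.68, -0.68]
contact_force: [-0.2, 1.6, 0.2]
grip_width: 0.0301
```

Call:
send_rows(plan=[[0.52, 0, 0.01, -3, 0.35], [0.52, 0, 0.01, -3, 0.35]])

```text
clock: 21.5
tcp_pos: [0.502, -0.1377, 0.01]
orientation: [-1.486, 0.6, -0.599]
contact_force: [-1.4, 2.3, 0.1]
grip_width: 0.03
```

Call:
send_rows(plan=[[0.52, 0, 0.01, -3, 0.35], [0.52, 0, 0.01, -3, 0.35]])

```text
clock: 21.75
tcp_pos: [0.5096, -0.1448, 0.0099]
orientation: [-1.508, 0.519, -0.517]
contact_force: [-0.4, 0.4, -1.0]
grip_width: 0.0299
```

```bash
python3 - <<'E'
from h import *
d=grab('side','s19');w=grab('wrist','w19')
a=cv2.imread('pics/s19.png')[170:240,230:330];b=cv2.imread('pics/w19.png')
a=cv2.resize(a,None,fx=4.2,fy=4.2,interpolation=3)
cv2.imwrite('pics/s19c.png',np.hstack([a,cv2.resize(b,(372,294))]))
E
```

```text
(no output)
```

View pics/s19c.png

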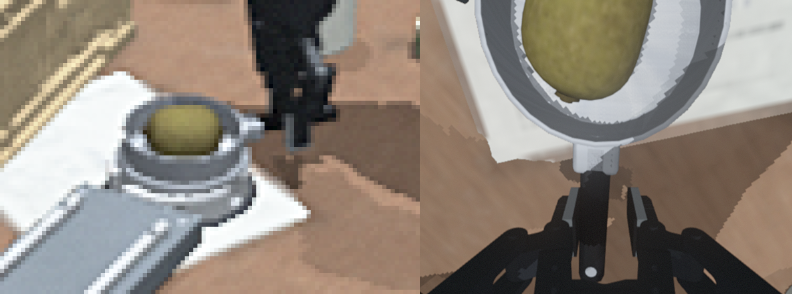

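Call:
send_rows(plan=[[0.4, 0, 0.01, -2, 0.35], [0.4, 0, 0.01, -2, 0.35]])

```text
clock: 22.1
tcp_pos: [0.5165, -0.1494, 0.0101]
orientation: [-1.521, 0.463, -0.463]
contact_force: [-0.3, 0.3, -0.8]
grip_width: 0.0296
```

Call:
send_rows(plan=[[0.4, 0, 0.01, -2, 0.35], [0.4, 0, 0.01, -2, 0.35]])

```text
clock: 22.35
tcp_pos: [0.5237, -0.1536, 0.0102]
orientation: [-1.532, 0.409, -0.409]
contact_force: [-1.0, 3.3, 0.5]
grip_width: 0.0297
```

Call:
send_rows(plan=[[0.4, 0, 0.01, -2, 0.35], [0.4, 0, 0.01, -2, 0.35]])

```text
clock: 22.6
tcp_pos: [0.5273, -0.1544, 0.0095]
orientation: [-1.54, 0.359, -0.347]
contact_force: [-12.4, 12.1, 7.8]
grip_width: 0.0298
```

```bash
python3 - <<'E'
from h import *
d=grab('side','s20');w=grab('wrist','w20')
a=cv2.imread('pics/s20.png')[170:240,230:330];b=cv2.imread('pics/w20.png')
a=cv2.resize(a,None,fx=4.2,fy=4.2,interpolation=3)
cv2.imwrite('pics/s20c.png',np.hstack([a,cv2.resize(b,(372,294))]))
E
```

```text
(no output)
```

View pics/s20c.png

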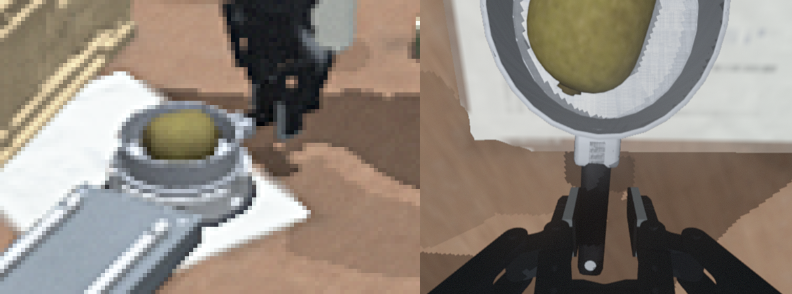

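Call:
send_rows(plan=[[-0.5, 0, 0, 2, 0.35], [-0.4, 0, 0, 2, 0.35], [-0.1, 0, 0, 0, 0.35]])

```text
clock: 23.08
tcp_pos: [0.5219, -0.1533, 0.0104]
orientation: [-1.532, 0.41, -0.411]
contact_force: [-0.6, 0.8, 0.6]
grip_width: 0.0299
```

```bash
python3 - <<'E'
from h import *
d=grab('side','s21');w=grab('wrist','w21');t=grab('top','t21')
print(r.get_obs()['contact_force'])
a=cv2.imread('pics/s21.png')[170:240,230:330];b=cv2.imread('pics/w21.png')
a=cv2.resize(a,None,fx=4.2,fy=4.2,interpolation=3)
cv2.imwrite('pics/s21c.png',np.hstack([a,cv2.resize(b,(372,294))]))
E
```

```text
[-0.13335856  0.45915047 -0.86045455]
```

View pics/s21c.png

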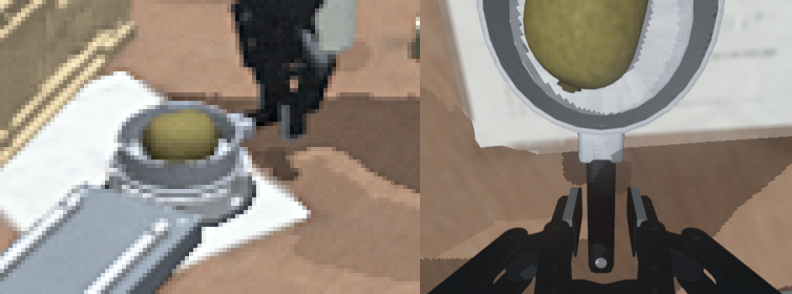

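Call:
send_rows(plan=[[0, -2, 0, 0, 0.35], [0, -4, 0, 0, 0.35], [0, -5, -1, 0, 0.35], [0, -5, -1, 0, 0.35], [0, 0, 0, 0, 0.35]])

```text
clock: 23.85
tcp_pos: [0.5143, -0.1713, 0.1755]
orientation: [-1.533, 0.404, -0.418]
contact_force: [0.3, 0.3, 0.2]
grip_width: 0.0297
```

```bash
cat >> h.py <<'E'
def circ(d,im,c,rad,z,col):
    p=[proj(d,[c[0]+rad*np.cos(a),c[1]+rad*np.sin(a),z]) for a in np.linspace(0,6.283,90)]
    cv2.polylines(im,[np.int32(np.array(p)*8)],True,col,1,cv2.LINE_AA,3)
def view(dd,box,W,c=None,zo=None):
    x0,y0,x1,y1=box; s=W/(x1-x0)
    im=cv2.resize(np.ascontiguousarray(dd['image'][y0:y1,x0:x1,::-1]),None,fx=s,fy=s,interpolation=cv2.INTER_CUBIC)
    K=np.array(dd['camera_matrix']).copy(); K[0,2]-=x0;K[1,2]-=y0;K[:2]*=s
    e=dict(camera_matrix=K,cam_to_world=dd['cam_to_world']); 
    if c is not None:
        circ(e,im,(.572,-.063),.060,.03,(255,0,0));circ(e,im,c,.056,zo+.025,(0,0,255));circ(e,im,c,.052,zo+.05,(0,255,0))
    return im
E
python3 - <<'E'
from h import *
import pickle
d=grab('side','s22');w=grab('wrist','w22');pickle.dump((d,w),open('22.pkl','wb'))
cv2.imwrite('pics/o22.png',np.vstack([np.hstack([view(d,(230,175,310,225),400,*a) for a in ((),((.572,-.063),.010))]),np.hstack([view(w,(160,0,410,170),400,*a) for a in ((),((.572,-.063),.010))])]))
E
```

```text
(no output)
```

View pics/o22.png

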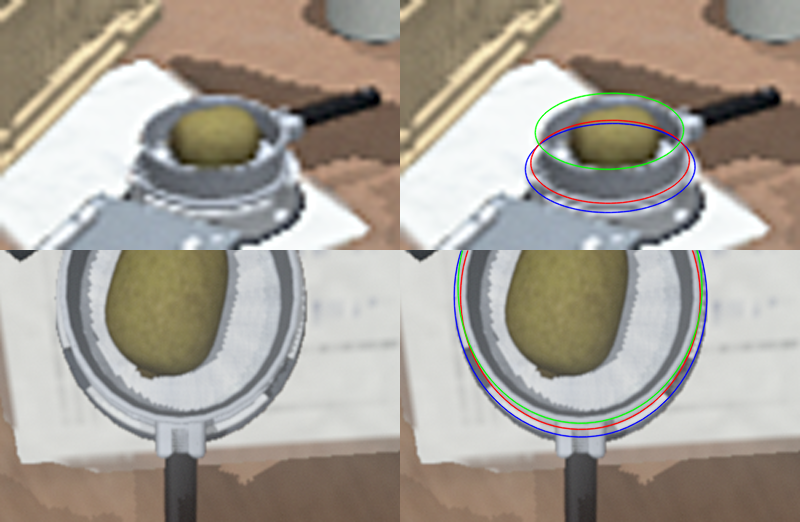

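View pics/w22.png

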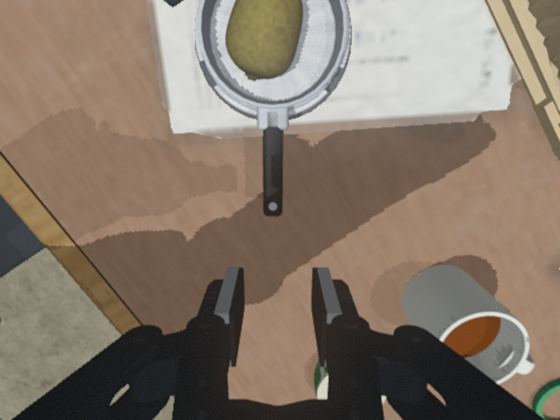

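```bash
python3 - <<'E'
from h import *
import pickle
A=pickle.load(open('15.pkl','rb'))[0];B=pickle.load(open('22.pkl','rb'))[0]
out=[]
for d in (A,B):
    out.append(np.hstack([view(d,(245,180,305,225),400),view(d,(245,180,305,225),400,(.570,-.064),.016 if d is A else .010)]))
cv2.imwrite('pics/cmp.png',np.vstack(out))
E
```

```text
(no output)
```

View pics/cmp.png

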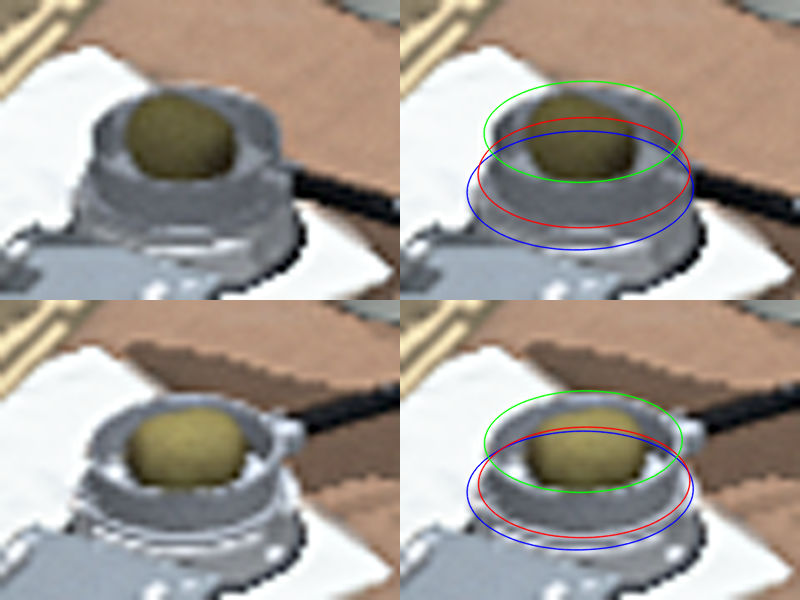

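Call:
send_rows(plan=[[0, -1, 3, 0, 0.35], [0, -1, 3, 0, 0.35], [0, 0, 0, 0, 0.35]])

```text
clock: 24.32
tcp_pos: [0.5424, -0.1147, 0.1901]
orientation: [-1.53, 0.406, -0.406]
contact_force: [-1.1, 0.1, -0.3]
grip_width: 0.0298
```

```bash
python3 - <<'E'
from h import *
import pickle
w=grab('wrist','w23');pickle.dump(w,open('23.pkl','wb'))
cv2.imwrite('pics/o23.png',np.hstack([view(w,(160,40,400,280),400,*a) for a in ((),((.572,-.063),.010))]))
E
```

```text
(no output)
```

View pics/o23.png

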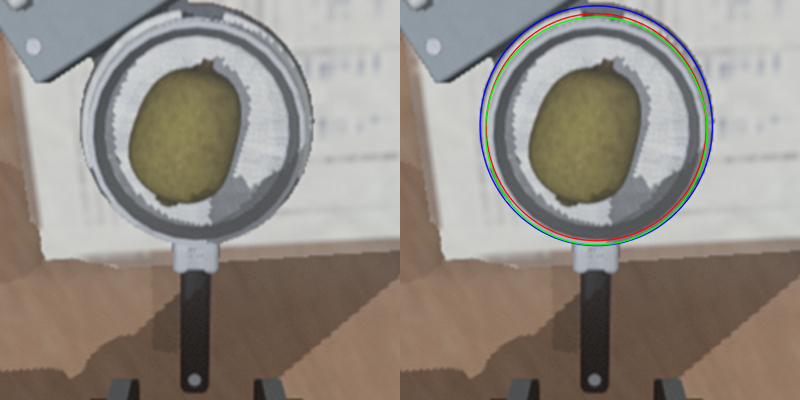

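```bash
python3 - <<'E'
from h import *
print(r.hand_in())
E
```

```text
the job is handed in; nothing more can be done
None
```

I slid the pan along the track into the cup and turned it about 55° by its handle until its lugs dropped into the slots. I then withdrew the arm and handed in at about 24.4 s of the 48 s. No verdict was reported.

- **Slide:** The half-open fingers pushed on the pan's wall and flange at about 3–6 N. The pan stuck tilted on the edge of the cup, with about 13 N read there, and came free after a few millimetres more.
- **Turn:** The fingers straddled the handle loosely and turned it with a few newtons. When the pan dropped and stopped turning, the force reached about 19 N (limit 25 N). I backed off straight away.

**Last checks**
- **Drop:** The side camera shows the pan's rim about 6 mm lower than when it rested on its lugs.
- **Fit:** The final wrist picture matches a model of the pan centred, level and fully home. A cup slot lies opposite the handle, in line with a lug.
- **Kiwi and arm:** The kiwi lies near the middle of the pan, and the arm touches nothing.
- **Other objects:** The arm never touched the mug, rolls or shears, but I did not re-measure their positions at the end.

**What disagreed**
- **Finger length:** The fingertips were about 35 mm shorter than `r.tip_extent` says, in both the wrist and side pictures. I set finger heights from the pictures instead.
- **Side camera offset:** The side-camera overlay was off by about 1 pixel, the same for cup and pan, so I took it as calibration error.

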